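# Turn the circuit board over in its turning frame

### The arm

A 7-joint arm with a two-finger parallel gripper is mounted at the origin on a cart in front of the work surface, level with it; the furniture and walls round the work are solid. World frame = base frame: x ahead of the robot, y to its left, z up, the work surface at z = 0. Lengths are in m, angles in rad, forces in N, time in s.
With the tool pointing down it reaches from about 0.4 to 0.875 m from the base axis. Payload 4.4 kg.
Tool frame: the origin (TCP) lies midway between the tips of the shut fingers; the grasp point (between the pads) lies 19 mm behind it; z points along the fingers, y is the line along which they close (so a half turn about z gives the same grasp; the last joint's range is limited). The gripper opens to 85 mm and grips with 20 to 120 N. Pads are 22 mm wide; open, the fingers measure 114 mm over their backs; the gripper's body (76 mm by 85 mm) begins 54 mm behind the grasp point. The pads swing forward as they close: fully open they stand 13 mm farther back than shut.
Start: joints at [1.283, 0.628, 0.038, 1.517, -0.027, 0.996, -0.02], TCP at [0.143, -0.634, 0.231] pointing down, gripper open.
Joint ranges: [-3.06, 3.06], [-0.37, 2.12], [-1.25, 1.32], [0.18, 2.47], [-1.1, 4.24], [0.23, 1.98], [-2.94, 2.94]. Speed limits (rad/s): [2.57, 2.57, 3.14, 3.14, 3.14, 3.14, 3.14].

### API

Orientations are given as a 3x3 rotation matrix whose columns are the frame's x, y, z axes.
In Python, from workcell import readout, imaging, job gives the robot as it stands.
- The arm moves only by the shell command python3 -m crank 'ROWS' [FORCE]. ROWS is a JSON object of lists of equal length, an entry for each row: "fingers": the opening, from 0 (shut) to 1 (fully open); "offset": the shift along the tool's x, y, z in m, a list of three; "turn": the turn about the tool's z in degrees. In form: {"fingers": [fingers, ...], "offset": [[dx, dy, dz], ...], "turn": [turn, ...]}. A call has 1 to 5 rows; each row is the pose to reach, as a shift and turn from the pose commanded when the call began, along the tool's axes at that moment; what a row does not reach only later rows make up. A row lasts 1/8 s, in which the tool goes at most 62.5 mm and 10.7 degrees, less where a joint would pass 70% of its speed; a pose out of reach is approached as far as the arm can. A call with a gripper value outside its range is refused whole. The fingers move at their own pace and stop on an object; FORCE is the grip in N (left out, the last holds). Time passes only in rows, so rows that repeat a pose let the fingers close. It gives the time, the measured TCP pose, the force, the opening and the grip force at its end, in the units of the state.
- readout.get_obs(): the state, without advancing time (a new reading comes with each control period).
- imaging.camera(name): name is "scene" or "top"; returns (picture, depth): 384x512x3 uint8, blue, green, red; 384x512 float32, m along the optical axis (not along the pixel's ray), 0 where there is no reading.
- imaging.calibration(name): a dict with "fx", "fy", "cx", "cy" (pixels), "R" (3x3) and "t" (3): a world point X has camera coordinates R X + t. Camera axes: x right, y down, z forward; pixel columns grow to the right and rows downward; lengths in m; the calibration is good to about 2 mm. A picture is of the moment at which its call begins. calibration takes no time and is no camera call.
- job.hand_in(): hands the job in; it is judged then, once.
The state is a dict: "time": time; "q": joint angles; "qvel": joint speeds; "tau": joint torques, N m; "eef_pos": TCP position; "tool_rot": TCP orientation; "contact_force": force on the tool from outside, world axes, zero at the start; "torque": the same for the moment, N m; "gripper_width": finger opening in m; "gripper_force": force on a finger pad.
Only numpy, scipy, OpenCV 4.12 (cv2) and the standard library are available. Lean on these libraries where they do the work, as an engineer would, in place of code of your own. Each camera call takes 0.05 s, during which the arm holds its last target. There are 200 camera calls.

### The job

The board is loaded, now its solder side is wanted on top: with the fingertips, push the bolt of the turning frame all the way out, push the frame half a turn over to its stop so that the board lies level with the components underneath, then push the bolt fully home again so that the frame is locked. Only push: do not lift or drag the stand, and leave the things beside it where they are.

Things in the scene. Friction and masses are not known exactly. Their poses are not given: they have to be found in the camera images.
- stand: Stand of the turning frame, loose but heavy (4.5 kg, rubber feet): grey steel foot plate 170 x 262 x 14 mm with an upright cheek 8 mm thick at each end (y = -118 and +118 mm, tops at z = 120 mm); a black knob juts from the left cheek to y = +144 mm. Origin: centre of its underside, on the bench; z up, x away from the robot at yaw 0, y (left) along the pivot axis.
- pivot (a point): Middle of the frame's pivot axis, 95 mm above the stand's origin; axes as the stand's. The frame's two aluminium rails, 12 mm wide, 10 mm thick, 196 mm long, run along y, 50 to 62 mm either side of the axis, with the blue board between them (components up to 12 mm above mid plane). The cheeks are 220 mm apart; below, the foot plate is 81 mm under the axis.
- frame (a joint): Turn of the frame, rad: 0 = level, component side up (start); pi = level, solder side up; stops at both. As it grows the near rail (-x) goes down and under, and the far rail rises, comes over the top towards -x and down on the near side. Pivot stiff (0.15 N m, about 3 N at a rail) and balanced: the frame stays where it is left. It cannot turn while the bolt is in.
- rail_a (a point): Centre (mid length, width and thickness) of the rail that is near at the start, 56 mm from the axis on its -x side. Axes are the frame's: z out of the component side, x from rail_a to rail_b.
- rail_b (a point): Centre of the other rail, far at the start, 56 mm from the axis on its +x side; the same axes.
- bolt (a joint): Slide of the bolt on the right (-y) cheek, m: 0 = home, 0.018 = all the way out (towards the stand's -y). An 8 mm steel pin through an 11 mm hole in the frame's end plate (one hole for each face), 40 mm to the near side of the pivot, at its height. Clear of the frame beyond 0.012; goes home only if the frame is level at a stop. 2 N of friction, stays where left.
- bolt_tab (a point): Thumb tab that moves the bolt: upright steel plate 22 (x) x 6 (y) x 46 mm, from 6 mm below to 40 mm above the pivot's height. The point: mid thickness, 12 mm below its top; it travels with the bolt; axes as the stand's. On its inner side the bolt's barrel (19 mm across) leaves room for a fingertip from 13 mm above pivot height; the outer side is free.
- flux_bottle: White dropper bottle with a red tip, 34 mm across, 104 mm tall, standing to the left of the stand; origin at its underside. Leave alone.
- solder_reel: Solder reel with green flanges, 58 mm across, 34 mm tall, to the left of the stand; origin at its underside. Leave alone.
- driver_yellow: Small screwdriver with a yellow handle, 131 x 12 x 12 mm, lying in front of the stand; origin at the middle of its underside. Leave alone.

How it is judged:
On the way, in this order (a step that is already met when the one before it is completed fails the run):
1. the bolt is drawn all the way out (value of joint bolt above 0.014 m), for 0.1 s.
2. the frame is turned half a turn, against its stop (value of joint frame above 3.08 rad), for 0.2 s.
At the end, for the whole second after the job is handed in: The frame has turned half a turn (joint above 3.08 rad, within 3.5 degrees of its stop), solder side up, and the bolt is home again (within 4 mm), the stand flat on the bench and at rest (value of joint frame above 3.08 rad and value of joint bolt below 0.004 m and x of rail_a in the frame of stand above 0.05 m and angle between stand's own z axis and vertical below 0.03 rad and angular speed of stand below 0.05 rad/s); the robot touches nothing.
It fails at once if the stand is lifted, tipped or dragged more than 30 mm (distance of stand from where it was at the start of the episode above 0.03 m or angle between stand's own z axis and vertical above 0.12 rad).
It fails at once if a thing beside the stand is lifted or pushed away by more than 20 mm, or the bottle is tipped (distance of any of flux_bottle, solder_reel, driver_yellow from where it was at the start of the episode above 0.02 m or angle between flux_bottle's own z axis and vertical above 0.3 rad).
It also fails if it takes over 51 s, if anything falls off the work surface, if the arm or the gripper's body presses on something with over 40 N, if the wrist force passes 120 N, or if a joint passes its speed limit or range.

## Working session

There is one attempt and no reset: what is moved stays moved. The work goes in short steps, Python scripts to look and compute and a shell command to move; the robot and the scene stay as the last step left them, time stands still between calls to the robot, and variables do not carry over. Pictures are saved under pics/ and viewed, at most 10 in all, crops included, and the job is handed in when it is done.

```bash
ls; mkdir -p pics; python3 - <<'E'
from workcell import readout, imaging
import cv2, numpy as np
for n in ("scene","top"):
    p,d=imaging.camera(n); cv2.imwrite(f"pics/{n}0.png",p); np.savez(f"pics/{n}0.npz",p=p,d=d)
    c=imaging.calibration(n); print(n,{k:np.round(v,4).tolist() for k,v in c.items()})
o=readout.get_obs(); print(o)
E
```

```text
pics
scene {'fx': 472.9967, 'fy': 472.9967, 'cx': 248.1941, 'cy': 190.0508, 'R': [[-0.5911, -0.8066, -0.0077], [-0.5943, 0.4419, -0.6719], [0.5454, -0.3926, -0.7406]], 't': [0.4032, 0.3395, 0.797]}
top {'fx': 463.2237, 'fy': 463.2237, 'cx': 258.499, 'cy': 202.9526, 'R': [[-0.0026, -1.0, -0.0095], [-0.9914, 0.0038, -0.1308], [0.1308, 0.0091, -0.9914]], 't': [0.1226, 0.5541, 1.2149]}
{'time': 0.1, 'q': array([ 1.28321123,  0.62924054,  0.03840434,  1.51825971, -0.02701159,
        0.99629621, -0.01998646]), 'qvel': array([ 0.0005721 , -0.00200571,  0.00104259, -0.0031022 ,  0.00038409,
        0.0001072 , -0.00095402]), 'tau': array([ 2.39190158e-03, -5.64528787e+01,  1.23074312e+00, -1.93971366e+01,
        1.13923615e-02,  5.41294139e-03, -2.13437784e-05]), 'eef_pos': array([ 0.14291616, -0.63352623,  0.23049143]), 'tool_rot': array([[ 9.75497513e-01,  2.20010173e-01, -3.54299395e-04],
       [ 2.20010457e-01, -9.75496118e-01,  1.65008894e-03],
       [ 1.74186690e-05, -1.68760723e-03, -9.99998576e-01]]), 'contact_force': array([-0.06847639,  0.01576111,  0.55334339]), 'torque': array([-0.07622951,  0.02215121,  0.00670346]), 'gripper_force': 0.0, 'gripper_width': 0.08537108516500279}
```

View pics/scene0.png

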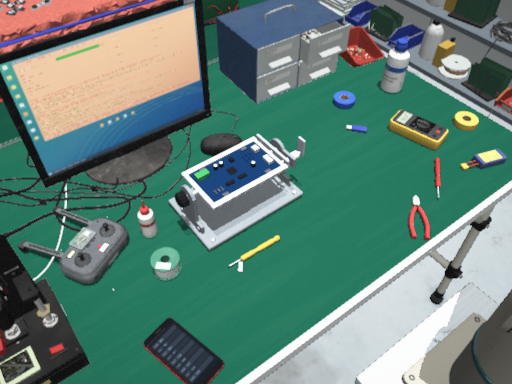

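View pics/top0.png

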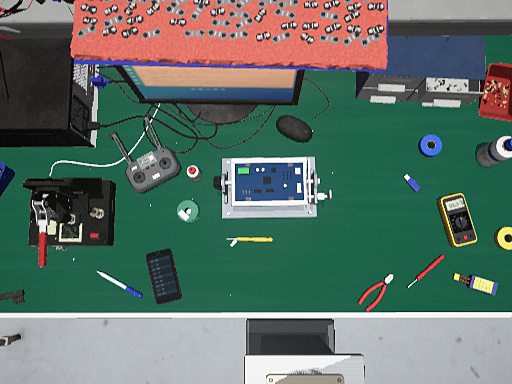

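The scene view shows the stand with its board at about (237,175) and the bolt tab at (297,150). The top view shows the frame at (268,187), the tab at about (322,196), the bottle at (193,172), the reel at (188,210) and the yellow driver at (252,239).

```bash
cat > h.py <<'E'
from workcell import readout, imaging
import cv2, numpy as np
def cloud(n,p=None,d=None):
    if p is None: p,d=imaging.camera(n)
    c=imaging.calibration(n); v,u=np.mgrid[:384,:512]
    X=np.dstack([(u-c["cx"])/c["fx"]*d,(v-c["cy"])/c["fy"]*d,d])-c["t"]
    W=X@c["R"]; W[d==0]=np.nan
    return p,W
E
python3 - <<'E'
from h import *
for n in ("top","scene"):
    z=np.load(f"pics/{n}0.npz"); p,W=cloud(n,z["p"],z["d"])
    x,y,h=W[...,0],W[...,1],W[...,2]
    reg=np.zeros(h.shape,bool)
    if n=="top": reg[145:230,210:340]=1
    else: reg[125:250,165:312]=1
    for nm,a,b in (("foot",.007,.022),("rail",.09,.112),("cheek",.113,.126),("tab",.127,.15)):
        m=reg&(h>a)&(h<b); q=np.c_[x[m],y[m]].astype(np.float32)
        if len(q)<3: print(n,nm,len(q)); continue
        print(n,nm,len(q),cv2.minAreaRect(q),q.min(0),q.max(0),np.median(h[m]))
    if n=="top":
        m=reg&(h>.127); print(np.c_[np.argwhere(m),W[m].round(3)][:25])
    m=(h>.02)&(h<.12)&(x<.75)&(x>.35)&(abs(y)<.45)
    k,l,s,_=cv2.connectedComponentsWithStats(m.astype(np.uint8))
    for i in range(1,k):
        if s[i,4]>30: q=W[l==i]; print(n,s[i],np.median(q,0).round(3),q.min(0).round(3),q.max(0).round(3))
    hsv=cv2.cvtColor(p,cv2.COLOR_BGR2HSV); m=(abs(hsv[...,0].astype(int)-25)<6)&(hsv[...,1]>150)&(hsv[...,2]>120)&(x<.65)&(abs(y)<.2)&(h<.03)
    q=W[m]; print("driver",q.min(0),q.max(0))
E
```

```text
top foot 1594 ((0.6198864579200745, 0.0914536640048027), (0.22927390038967133, 0.2874235510826111), 4.26423454284668) [ 0.49747846 -0.05710134] [0.72352695 0.24320067] 0.012660461406630442
top rail 4026 ((0.6045231819152832, 0.08918258547782898), (0.12643317878246307, 0.2971127927303314), 1.0296789407730103) [ 0.540797   -0.06028014] [0.66849154 0.23760983] 0.09662088439843391
top cheek 89 ((0.6023883819580078, 0.08426743745803833), (0.2980402112007141, 0.061741903424263), 83.57982635498047) [ 0.55535495 -0.0604299 ] [0.62094283 0.23374806] 0.11695684043256134
top tab 25 ((0.5661537647247314, -0.05882210657000542), (0.0056634028442204, 0.01975363679230213), 89.26118469238281) [ 0.5562793  -0.06162931] [ 0.5760341  -0.05592446] 0.13296771432209858
[[ 1.89e+02  3.30e+02  5.76e-01 -5.90e-02  1.35e-01]
 [ 1.90e+02  3.29e+02  5.74e-01 -5.60e-02  1.35e-01]
 [ 1.90e+02  3.30e+02  5.73e-01 -5.80e-02  1.36e-01]
 [ 1.90e+02  3.31e+02  5.74e-01 -6.10e-02  1.34e-01]
 [ 1.91e+02  3.29e+02  5.72e-01 -5.70e-02  1.31e-01]
 [ 1.91e+02  3.30e+02  5.71e-01 -5.80e-02  1.35e-01]
 [ 1.91e+02  3.31e+02  5.
[... 2211 characters left out ...]
596, -0.05869743973016739), (0.0204099602997303, 0.006925336085259914), 7.44949197769165) [ 0.5527618  -0.06255077] [ 0.57301396 -0.05487092] 0.13190162706245803
scene [390 110  57  35 972] [ 0.504 -0.409  0.03 ] [ 0.436 -0.45   0.02 ] [ 0.581 -0.37   0.044]
scene [ 175  134  131   98 5406] [0.595 0.094 0.095] [ 0.538 -0.063  0.02 ] [0.75  0.237 0.12 ]
scene [138 201  19  32 392] [0.629 0.3   0.058] [0.619 0.281 0.02 ] [0.649 0.314 0.103]
scene [  71  216   57   64 2111] [0.649 0.406 0.037] [0.586 0.34  0.02 ] [0.749 0.45  0.061]
scene [151 248  29  26 564] [0.535 0.313 0.033] [0.504 0.284 0.02 ] [0.564 0.341 0.037]
driver [0.45287705 0.08943615 0.00436746] [0.45838655 0.17971049 0.01069529]
```

```bash
cat >> h.py <<'E'
def go(x,y,z,yaw=1.0):
    o=readout.get_obs(); R=o["tool_rot"]; d=R.T@(np.array([x,y,z])-o["eef_pos"])
    a=np.degrees(np.arctan2(R[1,0],R[0,0]))
    print("offset",d.round(4),"turn",round(a-yaw,1),"tilt",R[2].round(3))
E
python3 -m crank '{"fingers":[1,1,1,1,1],"offset":[[0.053,-0.0435,-0.03],[0.106,-0.087,-0.03],[0.159,-0.131,-0.03],[0.21,-0.174,-0.03],[0.26,-0.21,-0.03]],"turn":[3,6,9,11.7,11.7]}'
python3 -c "
from h import *; go(.565,-.0925,.26)"
```

```text
time: 0.72
eef_pos: [0.3338, -0.3909, 0.2612]
tool_rot: [[1.0, 0.017, -0.0], [0.017, -1.0, 0.0], [-0.0, -0.0, -1.0]]
contact_force: [0.8, -0.9, -0.4]
gripper_width: 0.0859
gripper_force: 0.0
offset [ 0.2363 -0.2944  0.0012] turn -0.0 tilt [-0. -0. -1.]
```

```bash
python3 -m crank '{"fingers":[1,1,1,1,1],"offset":[[0.04,-0.05,0],[0.08,-0.1,0],[0.12,-0.15,0],[0.16,-0.2,0],[0.2,-0.25,0]],"turn":[0,0,0,0,0]}'
python3 -m crank '{"fingers":[1,1,1],"offset":[[0.02,-0.0255,0.05],[0.02,-0.0255,0.08],[0.02,-0.0255,0.08]],"turn":[0,0,0]}'
python3 - <<'E'
from h import *
go(.565,-.0925,.18)
p,W=cloud("scene"); cv2.imwrite("pics/s1.png",cv2.resize(p[90:250,180:380],None,fx=3,fy=3))
E
```

```text
time: 1.35
eef_pos: [0.5247, -0.1437, 0.2612]
tool_rot: [[1.0, 0.017, -0.0], [0.017, -1.0, -0.0], [-0.0, 0.0, -1.0]]
contact_force: [1.6, -0.6, -0.0]
gripper_width: 0.0856
gripper_force: 0.0
time: 1.72
eef_pos: [0.5414, -0.1188, 0.1789]
tool_rot: [[1.0, 0.018, -0.006], [0.018, -1.0, 0.001], [-0.006, -0.001, -1.0]]
contact_force: [-0.1, -1.1, 0.9]
gripper_width: 0.0854
gripper_force: 0.0
offset [ 0.0241 -0.0259 -0.0012] turn 0.1 tilt [-0.006 -0.001 -1.   ]
```

View pics/s1.png

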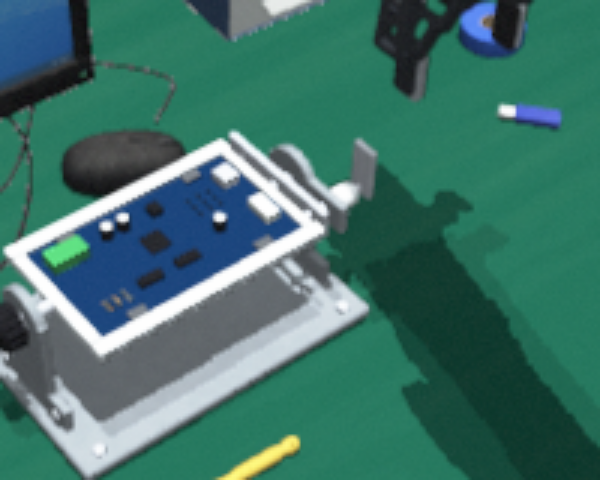

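The picture shows the tab at crop (365,165) and the inner open fingertip at (410,80), still up and to the right. The gap between tab and cheek is clear.

```bash
python3 -m crank '{"fingers":[1,1,1,1],"offset":[[0.024,-0.026,0],[0.024,-0.026,0],[0.024,-0.026,0.04],[0.024,-0.026,0.04]],"turn":[0,0,0,0]}'
python3 - <<'E'
from h import *
go(.565,-.0925,.10)
p,W=cloud("scene"); cv2.imwrite("pics/s2.png",cv2.resize(p[90:190,240:380],None,fx=5,fy=5))
h=W[...,2];m=(h>.1)&(h<.145)&(W[...,0]>.54)&(W[...,0]<.6)&(abs(W[...,1]+.06)<.1)
m[:, :270]=0
print(np.c_[np.argwhere(m),W[m].round(3)][::6][:40])
E
```

```text
time: 2.28
eef_pos: [0.5649, -0.094, 0.1405]
tool_rot: [[1.0, 0.016, -0.004], [0.016, -1.0, -0.0], [-0.004, -0.0, -1.0]]
contact_force: [-0.1, 0.5, -0.2]
gripper_width: 0.0856
gripper_force: 0.0
offset [ 0.0003 -0.0015  0.0405] turn -0.1 tilt [-0.004 -0.    -1.   ]
[[ 1.37e+02  2.99e+02  5.71e-01 -5.80e-02  1.34e-01]
 [ 1.38e+02  3.02e+02  5.66e-01 -6.10e-02  1.33e-01]
 [ 1.39e+02  3.03e+02  5.62e-01 -6.10e-02  1.33e-01]
 [ 1.40e+02  3.03e+02  5.59e-01 -5.80e-02  1.34e-01]
 [ 1.41e+02  3.02e+02  5.62e-01 -5.90e-02  1.29e-01]
 [ 1.42e+02  2.81e+02  5.99e-01 -3.00e-02  1.15e-01]
 [ 1.42e+02  3.03e+02  5.59e-01 -5.90e-02  1.28e-01]
 [ 1.43e+02  2.81e+02  5.94e-01 -2.60e-02  1.17e-01]
 [ 1.43e+02  3.02e+02  5.58e-01 -5.50e-02  1.28e-01]
 [ 1.44e+02  2.81e+02  5.93e-01 -2.60e-02  1.15e-01]
 [ 1.44e+02  3.02e+02  5.60e-01 -5.80e-02  1.22e-01]
 [ 1.45e+02  2.81e+02  5.94e-01 -2.70e-02  1.11e-01]
 [ 1.45e+02  3.01e+02  5.61e-01 -5.60e-02  1.19e-01]
 [ 1.46e+02  2.79e+02  5.95e-01 -2.20e-02  1.10e-01]
 [ 1.46e+02  2.98e+02  5.73e-01 -5.90e-02  1.06e-01]
 [ 1.46e+02  3.04e+02  5.54e-01 -5.80e-
[... 586 characters left out ...]
 1.01e-01]
 [ 1.51e+02  2.81e+02  5.87e-01 -2.20e-02  1.01e-01]
 [ 1.51e+02  2.87e+02  5.75e-01 -2.80e-02  1.06e-01]
 [ 1.51e+02  3.03e+02  5.55e-01 -5.80e-02  1.05e-01]
 [ 1.52e+02  2.79e+02  5.84e-01 -1.30e-02  1.05e-01]
 [ 1.52e+02  2.87e+02  5.73e-01 -2.70e-02  1.05e-01]
 [ 1.52e+02  2.97e+02  5.63e-01 -4.70e-02  1.02e-01]
 [ 1.53e+02  2.77e+02  5.82e-01 -6.00e-03  1.07e-01]
 [ 1.53e+02  2.86e+02  5.73e-01 -2.40e-02  1.04e-01]
 [ 1.53e+02  2.93e+02  5.63e-01 -3.60e-02  1.05e-01]
 [ 1.54e+02  2.77e+02  5.84e-01 -7.00e-03  1.03e-01]
 [ 1.54e+02  2.86e+02  5.71e-01 -2.30e-02  1.03e-01]
 [ 1.54e+02  2.92e+02  5.63e-01 -3.30e-02  1.04e-01]
 [ 1.55e+02  2.78e+02  5.81e-01 -8.00e-03  1.01e-01]]
```

View pics/s2.png

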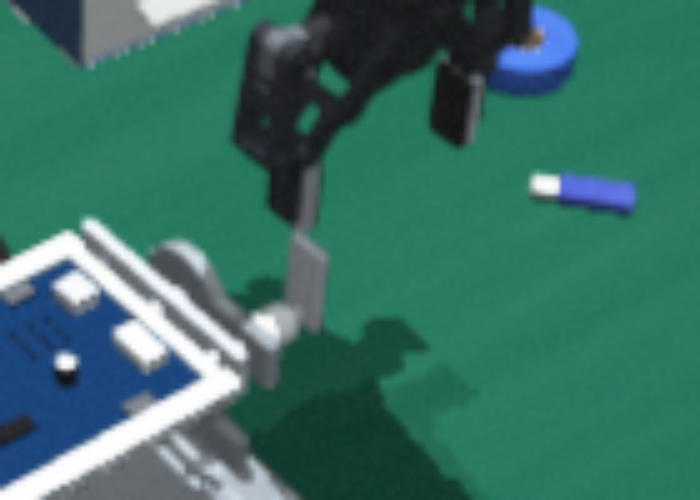

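The finger sits just above the tab at crop (295,225), on its inner side, so it can go straight down.

```bash
python3 -m crank '{"fingers":[1,1,1,1],"offset":[[0,0,0.015],[0,0,0.028],[0,0,0.038],[0,0,0.038]],"turn":[0,0,0,0]}'

```

```text
time: 2.82
eef_pos: [0.5662, -0.093, 0.1023]
tool_rot: [[1.0, 0.018, -0.002], [0.018, -1.0, 0.0], [-0.002, -0.0, -1.0]]
contact_force: [0.3, 0.0, -0.2]
gripper_width: 0.0852
gripper_force: 0.0
```

```bash
python3 -m crank '{"fingers":[1,1,1,1,1],"offset":[[0,0.006,0],[0,0.011,0],[0,0.016,0],[0,0.021,0],[0,0.021,0]],"turn":[0,0,0,0,0]}'
python3 - <<'E'
from h import *
for n in ("top","scene"):
    p,W=cloud(n); h=W[...,2]; m=(h>.124)&(h<.145)&(abs(W[...,0]-.565)<.02)&(abs(W[...,1]+.07)<.035)
    g=cv2.cvtColor(p,cv2.COLOR_BGR2GRAY); m&=g>110
    print(n,m.sum(),np.nanmedian(W[m],0))
print(readout.get_obs()["contact_force"])
E
```

```text
time: 3.45
eef_pos: [0.5674, -0.1152, 0.1035]
tool_rot: [[1.0, 0.017, 0.001], [0.017, -1.0, -0.001], [0.0, 0.001, -1.0]]
contact_force: [0.2, 0.3, -0.4]
gripper_width: 0.0852
gripper_force: 0.0
top 4 [ 0.55706952 -0.07550921  0.13346407]
scene 2 [ 0.55487568 -0.07496595  0.13246163]
[0.26892791 0.21770567 0.44950825]
```

```bash
python3 -m crank '{"fingers":[1,1,1],"offset":[[0,0.002,0],[0,0.003,0],[0,0.003,0]],"turn":[0,0,0]}'

```

```text
time: 3.92
eef_pos: [0.5673, -0.1168, 0.1033]
tool_rot: [[1.0, 0.018, -0.0], [0.018, -1.0, 0.0], [-0.0, -0.0, -1.0]]
contact_force: [-0.5, 2.6, 1.1]
gripper_width: 0.0858
gripper_force: 0.9
```

```bash
python3 -m crank '{"fingers":[1,1,1],"offset":[[0,0.002,0],[0,0.003,0],[0,0.003,0]],"turn":[0,0,0]}'

```

```text
time: 4.3
eef_pos: [0.5674, -0.117, 0.1031]
tool_rot: [[1.0, 0.019, -0.001], [0.019, -1.0, 0.004], [-0.001, -0.004, -1.0]]
contact_force: [1.0, 8.4, 1.8]
gripper_width: 0.0853
gripper_force: 3.7
```

```bash
python3 -m crank '{"fingers":[1,1,0,0,0],"offset":[[0,-0.01,0],[0,-0.01,-0.06],[0,-0.05,-0.1],[-0.01,-0.11,-0.1],[-0.018,-0.17,-0.1]],"turn":[0,0,0,0,0]}' 20
python3 -m crank '{"fingers":[0,0,0,0],"offset":[[0,-0.044,0],[0,-0.044,0.04],[0,-0.044,0.065],[0,-0.044,0.065]],"turn":[0,0,0,0]}'
python3 - <<'E'
from h import *
go(.545,.091,.105)
p,W=cloud("scene"); cv2.imwrite("pics/s3.png",cv2.resize(p[70:260,140:340],None,fx=3,fy=3))
E
```

```text
time: 4.92
eef_pos: [0.5466, 0.0503, 0.2042]
tool_rot: [[1.0, 0.016, 0.002], [0.016, -1.0, -0.001], [0.002, 0.001, -1.0]]
contact_force: [0.6, 1.0, -0.6]
gripper_width: 0.032
gripper_force: 0.0
time: 5.42
eef_pos: [0.5443, 0.0928, 0.1368]
tool_rot: [[1.0, 0.017, -0.004], [0.017, -1.0, -0.002], [-0.004, 0.002, -1.0]]
contact_force: [0.1, -0.6, 0.1]
gripper_width: -0.0
gripper_force: 0.0
offset [0.0008 0.0018 0.0318] turn 0.0 tilt [-0.004  0.002 -1.   ]
```

View pics/s3.png

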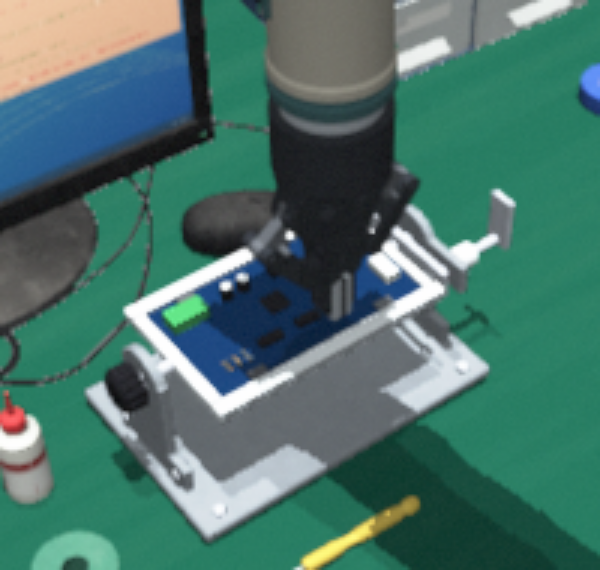

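The tab at crop (502,218) is fully out, and the shut fingertips at (340,300) stand over the near rail. Next I push that rail down along its arc.

```bash
python3 -m crank '{"fingers":[0,0,0,0,0],"offset":[[-0.003,0,0.03],[-0.004,0,0.042],[-0.006,0,0.052],[-0.004,0,0.063],[0.001,0,0.073]],"turn":[0,0,0,0,0]}'
python3 -m crank '{"fingers":[0,0,0],"offset":[[0.003,0,0.004],[0.007,0,0.009],[0.007,0,0.009]],"turn":[0,0,0]}'

```

```text
time: 6.1
eef_pos: [0.5474, 0.0936, 0.0654]
tool_rot: [[1.0, 0.017, 0.001], [0.017, -1.0, 0.0], [0.001, -0.0, -1.0]]
contact_force: [0.9, -1.2, 4.3]
gripper_width: -0.0001
gripper_force: 1.7
time: 6.48
eef_pos: [0.5533, 0.0937, 0.0556]
tool_rot: [[1.0, 0.018, -0.001], [0.018, -1.0, -0.0], [-0.001, 0.0, -1.0]]
contact_force: [0.1, -0.1, 0.5]
gripper_width: -0.0
gripper_force: 0.0
```

```bash
python3 -m crank '{"fingers":[0,0,0,0,0],"offset":[[-0.004,0,-0.05],[-0.004,0,-0.11],[0.01,0,-0.14],[0.07,0,-0.14],[0.127,0,-0.14]],"turn":[0,0,0,0,0]}'
python3 -m crank '{"fingers":[0,0],"offset":[[0,0,0],[0,0,0]],"turn":[0,0]}'
python3 - <<'E'
from h import *
go(.678,.091,.133)
for n in ("top","scene"):
    p,W=cloud(n); h=W[...,2]
    g=cv2.cvtColor(p,cv2.COLOR_BGR2GRAY); m=(h>.12)&(h<.17)&(g>150)&(abs(W[...,0]-.62)<.06)&(W[...,1]>0)&(W[...,1]<.2)
    print(n,m.sum(),np.nanpercentile(W[m],[5,50,95],axis=0).round(3))
cv2.imwrite("pics/s4.png",cv2.resize(p[70:260,140:340],None,fx=3,fy=3))
E
```

```text
time: 7.1
eef_pos: [0.682, 0.0963, 0.1974]
tool_rot: [[1.0, 0.018, 0.001], [0.018, -1.0, 0.001], [0.001, -0.001, -1.0]]
contact_force: [1.3, 0.3, 0.3]
gripper_width: 0.0002
gripper_force: 0.0
time: 7.35
eef_pos: [0.6792, 0.096, 0.1953]
tool_rot: [[1.0, 0.018, -0.003], [0.018, -1.0, -0.0], [-0.003, 0.0, -1.0]]
contact_force: [-1.1, 0.6, 0.2]
gripper_width: -0.0003
gripper_force: 0.0
offset [-0.0011  0.0049  0.0623] turn 0.0 tilt [-0.003  0.    -1.   ]
top 167 [[0.621 0.128 0.125]
 [0.637 0.161 0.138]
 [0.645 0.189 0.144]]
scene 630 [[0.613 0.005 0.122]
 [0.636 0.121 0.137]
 [0.643 0.187 0.142]]
```

View pics/s4.png

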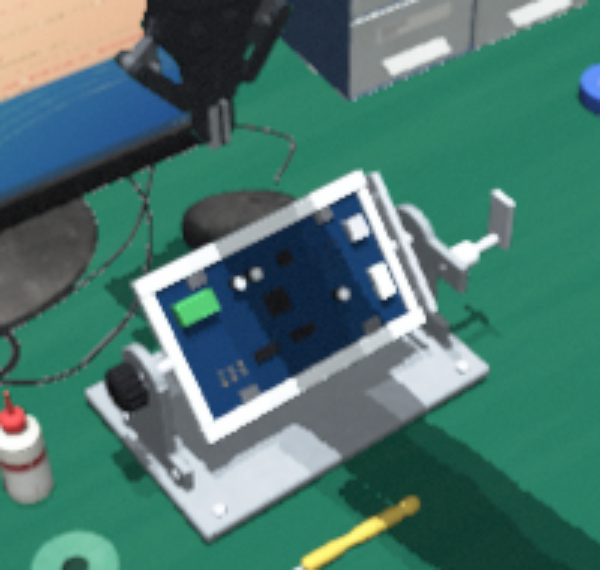

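Rail_b's top is now at crop (250,215), about world (0.640, 0.141), so the frame is at about 51°. The fingers at (215,125) are on its far side.

```bash
python3 -m crank '{"fingers":[0,0,0,0,0],"offset":[[0,0.005,0.035],[0,0.005,0.058],[-0.005,0.005,0.058],[-0.022,0.005,0.058],[-0.04,0.005,0.057]],"turn":[0,0,0,0,0]}'
python3 -m crank '{"fingers":[0,0,0,0,0],"offset":[[-0.018,0,-0.005],[-0.030,0,-0.012],[-0.040,0,-0.01],[-0.049,0,-0.008],[-0.049,0,-0.008]],"turn":[0,0,0,0,0]}'
python3 -c "
from h import *; go(.574,.091,.135)"
```

```text
time: 8.07
eef_pos: [0.6476, 0.0907, 0.1441]
tool_rot: [[1.0, 0.018, 0.018], [0.018, -1.0, 0.002], [0.018, -0.001, -1.0]]
contact_force: [14.5, -0.6, 15.0]
gripper_width: -0.0
gripper_force: 10.3
time: 8.7
eef_pos: [0.5981, 0.0901, 0.1557]
tool_rot: [[1.0, 0.017, 0.018], [0.017, -1.0, 0.003], [0.018, -0.002, -1.0]]
contact_force: [-0.1, -1.4, 35.2]
gripper_width: -0.0002
gripper_force: 17.7
offset [-0.0244 -0.0013  0.0202] turn -0.0 tilt [ 0.018 -0.002 -1.   ]
```

```bash
python3 -m crank '{"fingers":[0,0],"offset":[[0,0,-0.012],[0,0,-0.012]],"turn":[0,0]}'
python3 - <<'E'
from h import *
p,W=cloud("scene")
cv2.imwrite("pics/s5.png",cv2.resize(p[70:260,140:340],None,fx=3,fy=3))
E
```

```text
time: 8.95
eef_pos: [0.5914, 0.0897, 0.1606]
tool_rot: [[1.0, 0.018, 0.001], [0.018, -1.0, 0.0], [0.001, -0.0, -1.0]]
contact_force: [-0.9, -0.7, -0.6]
gripper_width: 0.0002
gripper_force: 0.0
```

View pics/s5.png

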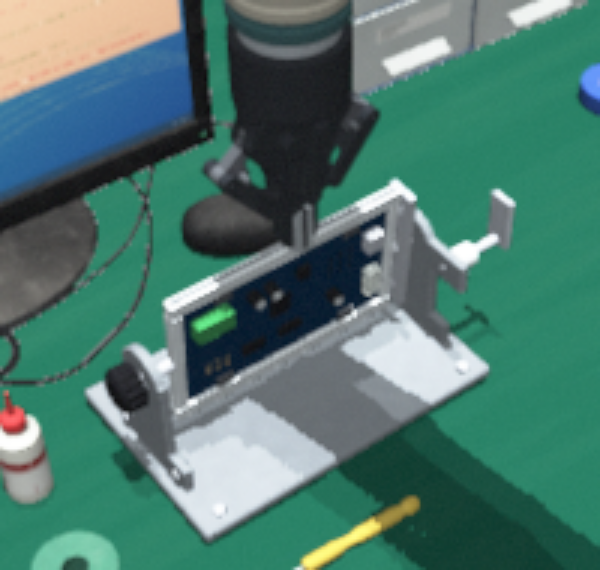

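The frame stands about upright, with its top rail running from crop (165,300) to (410,190). The fingertips at (300,240) slid over the rail's edge, and the stand's corners haven't moved. I'll go back to the far side and push with the tip lower.

```bash
python3 -m crank '{"fingers":[0,0,0,0,0],"offset":[[0.01,0,-0.03],[0.053,0,-0.03],[0.053,0,-0.02],[0.053,0,0.02],[0.053,0,0.02]],"turn":[0,0,0,0,0]}'
python3 -m crank '{"fingers":[0,0,0],"offset":[[-0.015,0,0],[-0.028,0,-0.001],[-0.033,0,-0.003]],"turn":[0,0,0]}'
```

```text
time: 9.62
eef_pos: [0.6402, 0.0899, 0.135]
tool_rot: [[1.0, 0.018, -0.011], [0.018, -1.0, -0.002], [-0.011, 0.001, -1.0]]
contact_force: [-0.7, -0.3, 0.3]
gripper_width: 0.0004
gripper_force: 0.0
time: 10.0
eef_pos: [0.6121, 0.0898, 0.1432]
tool_rot: [[1.0, 0.018, 0.003], [0.018, -1.0, 0.0], [0.003, -0.0, -1.0]]
contact_force: [3.5, 0.0, -1.9]
gripper_width: 0.0001
gripper_force: 1.4
```

```bash
python3 -m crank '{"fingers":[0,0,0,0],"offset":[[-0.010,0,0],[-0.019,0,0.002],[-0.029,0,0.007],[-0.038,0,0.013]],"turn":[0,0,0,0]}'
python3 -m crank '{"fingers":[0,0,0,0],"offset":[[-0.007,0,0.007],[-0.012,0,0.014],[-0.016,0,0.02],[-0.016,0,0.02]],"turn":[0,0,0,0]}'
```

```text
time: 10.5
eef_pos: [0.5737, 0.0892, 0.1293]
tool_rot: [[1.0, 0.018, 0.001], [0.018, -1.0, 0.0], [0.001, -0.0, -1.0]]
contact_force: [4.3, -0.3, 1.2]
gripper_width: 0.0001
gripper_force: 1.7
time: 11.0
eef_pos: [0.5555, 0.0885, 0.1083]
tool_rot: [[1.0, 0.018, -0.005], [0.018, -1.0, -0.001], [-0.005, 0.001, -1.0]]
contact_force: [0.6, 1.0, -0.8]
gripper_width: 0.0001
gripper_force: 0.0
```

```bash
python3 -m crank '{"fingers":[0,0,0,0],"offset":[[-0.004,0,0.004],[-0.006,0,0.007],[-0.006,0,0.01],[-0.006,0,0.01]],"turn":[0,0,0,0]}'
python3 -m crank '{"fingers":[0,0],"offset":[[0,0,0.003],[0,0,0.003]],"turn":[0,0]}'
```

```text
time: 11.5
eef_pos: [0.5512, 0.0886, 0.0993]
tool_rot: [[1.0, 0.018, -0.001], [0.018, -1.0, -0.0], [-0.001, 0.0, -1.0]]
contact_force: [0.5, 0.1, 4.1]
gripper_width: 0.0002
gripper_force: 2.1
time: 11.75
eef_pos: [0.5513, 0.0886, 0.0989]
tool_rot: [[1.0, 0.017, -0.0], [0.017, -1.0, 0.0], [-0.0, -0.0, -1.0]]
contact_force: [-6.0, 0.3, 26.8]
gripper_width: 0.0003
gripper_force: 13.4
```

```bash
python3 -m crank '{"fingers":[0,0,0,0,0],"offset":[[0,0,-0.05],[0,0.02,-0.1],[0.004,0.08,-0.1],[0.008,0.14,-0.1],[0.011,0.2,-0.1]],"turn":[0,0,0,0,0]}'
python3 -m crank '{"fingers":[0,0,0],"offset":[[0,0.005,0],[0,0.005,0.035],[0,0.005,0.035]],"turn":[0,0,0]}'
python3 - <<'E'
from h import *
go(.565,-.115,.107)
p,W=cloud("scene"); x,y,h=np.moveaxis(W,2,0)
m=(abs(x-.603)<.065)&(y>0)&(y<.19)&(h>.085)&(h<.115)
print(m.sum(),"plane z=a+bx+cy",np.linalg.lstsq(np.c_[np.ones(m.sum()),x[m]-.603,y[m]-.09],h[m],rcond=None)[0].round(4))
m=(abs(x-.56)<.02)&(abs(y+.08)<.02)&(h>.11)&(h<.14); print(m.sum(),np.median(W[m],0))
cv2.imwrite("pics/s6.png",cv2.resize(p[70:260,140:340],None,fx=3,fy=3))
E
```

```text
time: 12.38
eef_pos: [0.5651, -0.1124, 0.1958]
tool_rot: [[1.0, 0.018, -0.002], [0.018, -1.0, 0.001], [-0.002, -0.001, -1.0]]
contact_force: [1.8, -0.9, -0.6]
gripper_width: 0.0002
gripper_force: 0.0
time: 12.75
eef_pos: [0.5634, -0.1145, 0.1588]
tool_rot: [[1.0, 0.019, -0.007], [0.019, -1.0, 0.002], [-0.007, -0.002, -1.0]]
contact_force: [0.4, 0.3, 0.5]
gripper_width: 0.0
gripper_force: 0.0
offset [0.002  0.0006 0.0517] turn 0.1 tilt [-0.007 -0.002 -1.   ]
3861 plane z=a+bx+cy [0.095  0.0013 0.0025]
74 [ 0.56227667 -0.07454311  0.12337085]
```

View pics/s6.png

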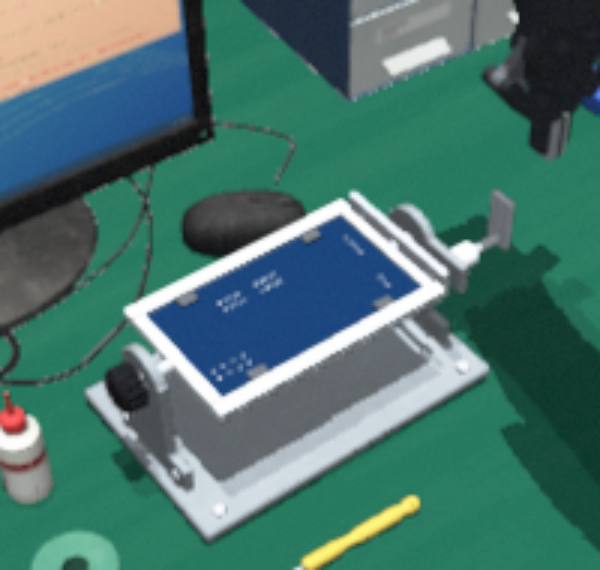

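The solder side is up and the frame is level. The tab is still out at crop (502,220), with the fingers outside it at (550,140). Now I lower them and push the bolt home.

```bash
python3 -m crank '{"fingers":[0,0,0,0,0],"offset":[[0.002,0,0.03],[0.002,0,0.051],[0.002,0,0.051],[0.002,-0.012,0.051],[0.002,-0.012,0.051]],"turn":[0,0,0,0,0]}'
python3 -m crank '{"fingers":[0,0,0,0,0],"offset":[[0,-0.006,0],[0,-0.012,0],[0,-0.018,0],[0,-0.023,0],[0,-0.023,0]],"turn":[0,0,0,0,0]}'
```

```text
time: 13.42
eef_pos: [0.5691, -0.102, 0.1116]
tool_rot: [[1.0, 0.02, 0.002], [0.02, -1.0, 0.001], [0.002, -0.001, -1.0]]
contact_force: [0.1, -0.5, 0.7]
gripper_width: 0.0001
gripper_force: 0.0
time: 14.05
eef_pos: [0.5678, -0.0803, 0.1103]
tool_rot: [[1.0, 0.018, 0.0], [0.018, -1.0, 0.001], [0.0, -0.001, -1.0]]
contact_force: [-0.3, -1.0, 0.1]
gripper_width: 0.0
gripper_force: 0.1
```

```bash
python3 -m crank '{"fingers":[0,0,0,0],"offset":[[0,-0.002,0],[0,-0.004,0],[0,-0.004,0],[0,-0.004,0]],"turn":[0,0,0,0]}'
python3 -m crank '{"fingers":[0,0,0],"offset":[[0,-0.002,0],[0,-0.004,0],[0,-0.004,0]],"turn":[0,0,0]}'
```

```text
time: 14.55
eef_pos: [0.5676, -0.0769, 0.1102]
tool_rot: [[1.0, 0.018, -0.0], [0.018, -1.0, 0.0], [-0.0, -0.0, -1.0]]
contact_force: [0.6, -0.7, 0.8]
gripper_width: 0.0001
gripper_force: 0.7
time: 14.92
eef_pos: [0.5676, -0.0763, 0.1104]
tool_rot: [[1.0, 0.015, 0.0], [0.015, -1.0, -0.004], [0.0, 0.004, -1.0]]
contact_force: [1.0, -7.7, -0.6]
gripper_width: 0.0002
gripper_force: 3.9
```

```bash
python3 -m crank '{"fingers":[0,0,0,0,0],"offset":[[0,0.02,0],[0,0.045,-0.01],[0,0.08,-0.06],[0,0.1,-0.1],[0,0.1,-0.1]],"turn":[0,0,0,0,0]}'
python3 - <<'E'
from h import *
for n in ("top","scene"):
    p,W=cloud(n); x,y,h=np.moveaxis(W,2,0)
    m=(abs(x-.565)<.02)&(y<-.045)&(y>-.1)&(h>.127)&(h<.14); print(n,m.sum(),np.median(W[m],0).round(4))
    m=(abs(x-.603)<.065)&(y>0)&(y<.19)&(h>.085)&(h<.115)
    print("plane",np.linalg.lstsq(np.c_[np.ones(m.sum()),x[m]-.603,y[m]-.09],h[m],rcond=None)[0].round(4))
cv2.imwrite("pics/s7.png",cv2.resize(p[70:260,140:340],None,fx=3,fy=3))
E
```

```text
time: 15.55
eef_pos: [0.571, -0.1764, 0.2136]
tool_rot: [[1.0, 0.014, 0.006], [0.014, -1.0, -0.002], [0.006, 0.002, -1.0]]
contact_force: [0.7, -1.0, 0.3]
gripper_width: 0.0001
gripper_force: 0.0
top 25 [ 0.5658 -0.0584  0.134 ]
plane [ 0.0959 -0.003   0.0001]
scene 28 [ 0.5629 -0.0586  0.1314]
plane [0.0951 0.001  0.0028]
```

View pics/s7.png

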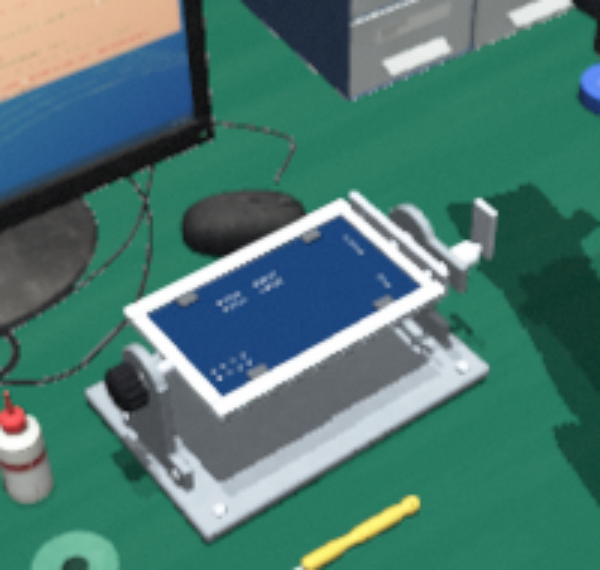

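The tab is back at its starting position, crop (483,228), y = -0.0585. The frame is level with the solder side up, and the robot is clear.

```bash
python3 -c "
from workcell import job; print(job.hand_in())"
```

```text
the job is handed in; nothing more can be done
None
```

The job is handed in (the call returned no verdict): the bolt was pushed out, the frame turned to its stop with the solder side up, and the bolt pushed home, with the bolt tab back at its starting position and the frame level in the last images.

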